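Peg the bead box's open flap to the shelf

TASK

The bead box has crept on the shelf, so the hole in its open flap is out of line with the hole in the keeper plate screwed under the shelf. Take the long tapered peg from the peg stand, start its nose down through both holes and press until it bites fast in the keeper under a firm push of about 20 N, never over 28 N, so that the taper draws the box into line and the peg stands upright; then let go. Do not push the box or flap with the gripper, and leave everything else where it is.

Things in the scene. Friction and masses are not known exactly. Their poses are not given: they have to be found in the camera images.
- drift: Tapered beech peg (drift), 45 g, hanging upright by its collar in one hole of the peg stand: the tallest peg and the only tapered one. Origin: centre of the collar's underside; z up its axis. The collar is 32 mm across, 6 mm thick; on it a round grip 22 mm across reaches 56 mm above the origin.
- drift_tip (a point): Centre of the tapered peg's nose, 81 mm below its collar's underside. The waxed shank is 18.6 mm across for the 31 mm below the collar, then tapers evenly to 6 mm at the blunt nose. It is 14 mm across 49 mm below the collar, and there it bites in the keeper plate, while the collar is still 3 to 18 mm above the flap.
- flap_hole (a point): Centre of the flap's 20 mm through hole at the flap's upper face; z square to that face. The beech flap lies flat on the shelf, 12 mm thick, 190 mm wide; it reaches 20 mm from the hole to its free edge and 80 mm in +x to the hinge. At the start it is 4 to 6.5 mm in the shelf's +x, and up to 4.5 mm in y, from the keeper's hole.
- bead_box: Open-topped beech bead box with its flap, loose on the shelf: 0.6 to 1.1 kg in all; the box is 144 mm deep, 200 mm wide, 105 mm high, its front 81 mm in +x from the flap's hole. Origin: on the axis of the flap's hole, at the flap's underside. It slides on the rubber with a pull of 3 to 8 N. Drawing it in takes a push of up to 12 N on the peg; biting takes more.
- shelf: Low fixed shelf, 320 mm (x) by 400 mm (y), top 75 mm above the table. Origin: under its centre, on the table. At x = -115 mm, y = 0 its board and rubber have a 30 mm clearance hole; under it a 20 mm thick beech keeper plate with a 14 mm through hole is screwed on. That hole is at x = -115 mm, within 2 mm of y = 0, its upper rim 20 to 32 mm below the shelf's top; this is not known nearer.
- peg_stand: Fixed beech stand with three 21 mm holes in a row along its x, 60 mm apart, the middle one at its centre; its top is 101 mm above the table. 200 mm by 64 mm. Origin: under its centre, on the table. The pegs change places in it.
- stub_peg: Short straight peg with a ball on top, in the peg stand; not needed. Origin: its collar's underside; the ball's top is 37 mm above.
- thin_peg: Thin straight peg 12 mm across with a plain grip, in the peg stand; not needed. Origin: its collar's underside; its top is 26 mm above.
- abacus: Lavender plastic abacus, 234 mm wide (y), 85 mm deep, 180 mm high, on the table. Origin: under its centre.
- bell_small: Small brass hand bell, 68 mm high, 45 mm across, on the shelf beside the flap. Origin: under its centre.
- bell_medium: Middle brass hand bell, 80 mm high, 53 mm across, on the shelf beside the box. Origin: under its centre.
- bell_large: Large brass hand bell, 92 mm high, 61 mm across, on the table. Origin: under its centre.
- bear: Mustard wooden counting bear, 81 mm high, on the shelf beside the box. Origin: under its centre.
- egg_cup: Red glazed ceramic egg cup, 56 mm high, 50 mm across, on the shelf beside the flap. Origin: under its centre.
Not all that is in view belongs to the job. Leave any black, red or turquoise look-alike of the drift alone.

How it is judged:
By the outcome, as a careful person would: the job done as asked, in the order asked, and still so for the second after the job is handed in, with the robot touching nothing.
It also fails if it takes over 64 s, if anything falls off the work surface, if the arm or the gripper's body presses on something with over 40 N, if the wrist force passes 120 N, or if a joint passes its speed limit or range.

ROBOT

A 7-joint arm with a two-finger parallel gripper is mounted at the origin on the work surface. World frame = base frame: x ahead of the robot, y to its left, z up, the work surface at z = 0. Lengths are in m, angles in degrees, forces in N, time in s.
With the tool pointing down it reaches from about 0.425 to 0.875 m from the base axis. Payload 4.7 kg.
Tool frame: the origin (TCP) lies between the finger pads; the fingertips stand 14 mm ahead of it and the grasp point (between the pads) lies 5 mm behind it; z points along the fingers, y is the line along which they close (so a half turn about z gives the same grasp; the last joint's range is limited). The gripper opens to 87 mm and grips with 3 to 60 N. Pads are 19 mm wide; open, the fingers measure 117 mm over their backs; the gripper's body (75 mm by 190 mm) begins 51 mm behind the grasp point.
Start: joints at [-76.484, 18.392, -4.016, 83.108, 1.295, 78.541, -3.26], TCP at [0.143, 0.634, 0.237] pointing down, gripper open.
Joint ranges: [-163.93, 163.93], [-17.29, 119.83], [-79.2, 71.16], [3.27, 140.29], [-89.18, 269.18], [5.43, 117.66], [-154.24, 154.24]. Speed limits (degrees/s): [147.25, 147.25, 180, 180, 180, 180, 180].

INTERFACE

Orientations are given as [roll, pitch, yaw] about the fixed x, y, z axes, in that order (R = Rz(yaw) Ry(pitch) Rx(roll)).
In Python, from bench import state, capture, workorder gives the robot as it stands.
- The arm moves only by the tool send_rows, never from a script. Its argument "rows" is a list of rows, each a list of 7 numbers: the turn, a rotation vector about the world's x, y, z in rad, then the shift along the world's x, y, z in m, then the opening, from -1 (shut) to 1 (fully open). In form: [[ax, ay, az, tx, ty, tz, jaw], ...]. A call has 1 to 12 rows; each row shifts and turns the commanded pose from where the row before left it; what a row does not reach is not made up. A row lasts 1/12 s, in which the tool goes at most 41.7 mm and 7.16 degrees, less where a joint would pass 70% of its speed; a pose out of reach is approached as far as the arm can. A call is refused whole if a number of a shift passes 0.0417 or a number of a turn 0.125, either way. A call with a gripper value outside its range is refused whole. The fingers move at their own pace and stop on an object; "grip_force" is the grip in N (left out, the last holds). Time passes only in rows, so rows that do not move let the fingers close. It gives the time, the measured TCP pose, the force, the opening and the grip force at its end, in the units of the state.
- state(): the state, without advancing time (a new reading comes with each control period).
- capture(name): name is "side" or "top"; returns a dict with "image" (480x640x3 uint8, blue, green, red), "depth" (480x640 float32, m along the optical axis (not along the pixel's ray), 0 where there is no reading), "mtx" (3x3 intrinsics, pixels), "rvec" (rotation vector, rad) and "tvec" (3), from world to camera coordinates, as OpenCV has them. Camera axes: x right, y down, z forward; pixel columns grow to the right and rows downward; lengths in m; the calibration is good to about 2 mm. A picture is of the moment at which its call begins.
- workorder.close_job(): hands the job in; it is judged then, once.
The state is a dict: "clock": time; "q": joint angles; "joint_velocities": joint speeds; "joint_efforts": joint torques, N m; "tcp_pos": TCP position; "tool_rot": TCP orientation; "wrist_force": force on the tool from outside, world axes, zero at the start; "torque": the same for the moment, N m; "gripper_width": opening from 0.0 (shut) to 1.0 (fully open); "grip_force": force on a finger pad.
Only numpy, scipy, OpenCV 4.12 (cv2) and the standard library are available. Lean on these libraries where they do the work, as an engineer would, in place of code of your own. Each camera call takes 0.05 s, during which the arm holds its last target. There are 200 camera calls.

## Working session

There is one attempt and no reset: what is moved stays moved. The work goes in short steps, Python scripts to look and compute and a tool call to move; the robot and the scene stay as the last step left them, time stands still between calls to the robot, and variables do not carry over. Pictures are saved under pics/ and viewed, at most 10 in all, crops included, and the job is handed in when it is done.

Besides the shell and the picture viewer there is one more tool, called as name(argument=value, ...) on one line, values as JSON. send_rows: Moves the arm, as the interface text tells. Its arguments: {"type":"object","properties":{"rows":{"type":"array"},"grip_force":{"type":"number"}},"required":["rows"]}

```bash
mkdir -p pics; cat > h.py <<'E'
import numpy as np,cv2,pickle
from bench import state,capture,workorder
def cam(c):
    R=cv2.Rodrigues(np.array(c['rvec'],float))[0];t=np.array(c['tvec'],float).ravel();return R,t
def plane(c,u,v,z):
    R,t=cam(c);d=R.T@np.linalg.inv(c['mtx'])@np.array([u,v,1.]);o=-R.T@t
    return o+d*(z-o[2])/d[2]
def cloud(c):
    R,t=cam(c);v,u=np.mgrid[:480,:640];D=c['depth']
    P=np.stack([u,v,np.ones_like(u)],-1)@np.linalg.inv(c['mtx']).T*D[...,None]
    return (P-t)@R
def proj(c,p):
    return cv2.projectPoints(np.array(p,float).reshape(-1,1,3),np.array(c['rvec'],float),np.array(c['tvec'],float),c['mtx'],None)[0].reshape(-1,2)
E
python3 - <<'E'
from h import *
for n in('top','side'):
    c=capture(n);pickle.dump(c,open(n+'0.pkl','wb'));cv2.imwrite(f'pics/{n}0.png',c['image'])
    R,t=cam(c);print(n,-R.T@t,R[2])
print(state())
E
```

```text
top [0.37368422 0.04489251 1.70627841] [ 0.1169836   0.01520504 -0.99301744]
side [-0.13902657 -0.57889106  0.85772958] [ 0.57036932  0.52310505 -0.63327715]
{'clock': 0.1, 'q': array([-76.48246651,  18.43620137,  -4.01610937,  83.16845539,
         1.29380025,  78.53993854,  -3.25966998]), 'joint_velocities': array([ 0.01473559, -0.16486302,  0.02687387, -0.14095323,  0.034075  ,
        0.04933755,  0.02938523]), 'joint_efforts': array([-1.77275301e-04, -4.92569554e+01, -4.05748654e-01, -3.13399744e+01,
       -6.42601401e-02,  3.94399278e-02,  1.03687812e-04]), 'tcp_pos': array([0.14293699, 0.6336063 , 0.23555042]), 'tool_rot': array([-1.79900572e+02,  4.06125259e-03,  1.67292716e+02]), 'wrist_force': array([-0.12157041, -0.26430882,  0.03100447]), 'torque': array([ 0.00912851,  0.01765419, -0.02475627]), 'grip_force': 0.0, 'gripper_width': 1.002831294021616}
```

View pics/top0.png

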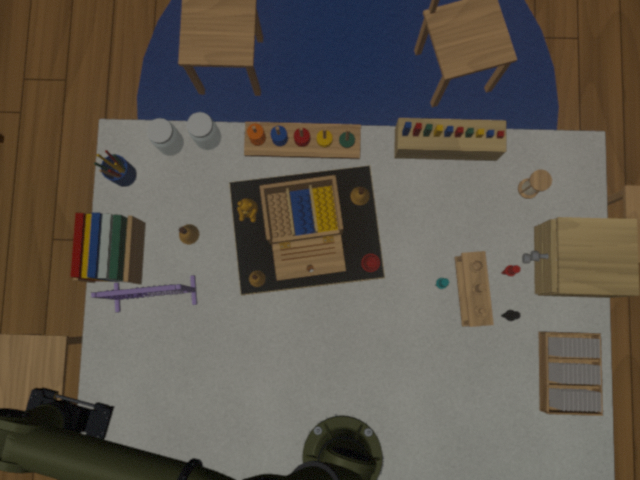

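View pics/side0.png

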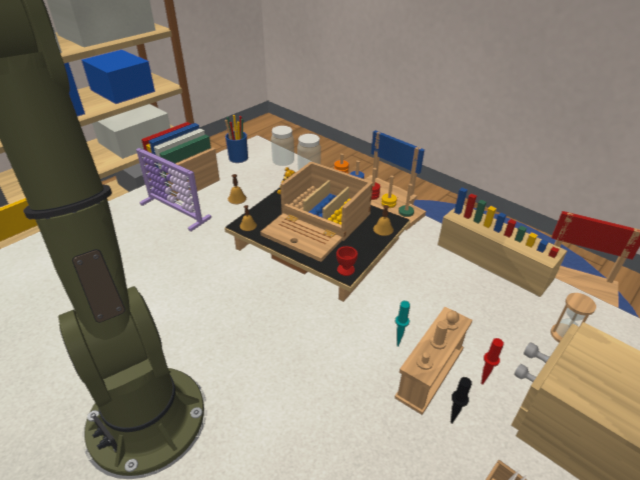

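In the top view the shelf is the black square centred near (307,230), with the flap hole near (309,268). The stand is near (475,288), with pegs at about (477,266), (479,283) and (481,302). In the side view the three stand pegs are at (452,318), a ball, (440,332), tall, and (425,358), low. The turquoise (402,320), red (492,360) and black (461,395) pegs are the look-alikes.

Could be taken for the drift: middle stand peg (440,332), ball peg (452,318), low peg (425,358), and the turquoise, red and black decoys. By the description I choose the tallest wooden one, (440,332), and check it in a crop.

```bash
python3 - <<'E'
from h import *
S=pickle.load(open('side0.pkl','rb'));T=pickle.load(open('top0.pkl','rb'))
a=cv2.resize(S['image'][295:415,385:485],None,fx=4,fy=4,interpolation=2)
b=cv2.resize(T['image'][245:330,440:500],None,fx=5.6,fy=5.6,interpolation=2)[:480]
cc=cv2.resize(T['image'][225:290,260:355],None,fx=4,fy=4,interpolation=2)
o=np.zeros((520,800,3),np.uint8);o[:480,:400]=a
o[:260,410:790]=cc;bb=cv2.resize(b,None,fx=.53,fy=.53);o[262:262+bb.shape[0],410:410+bb.shape[1]]=bb
sc=cv2.resize(S['image'][220:260,270:320],None,fx=4,fy=4,interpolation=2);o[300:460,600:800]=sc
cv2.imwrite('pics/crop1.png',o)
# pegs from cloud
for n,c in(('T',T),('S',S)):
    P=cloud(c);
    m=(P[...,2]>.13)&(P[...,2]<.18)&(P[...,1]<-.2)&(P[...,1]>-.5)&(P[...,0]>.3)&(P[...,0]<.7)
    k,l,st,ce=cv2.connectedComponentsWithStats(m.astype(np.uint8))
    for i in range(1,k):
        if st[i,4]>3: print(n,st[i],ce[i],P[l==i].mean(0),P[l==i].max(0),P[l==i].min(0))
# stand top rect & shelf rect, from top
P=cloud(T)
m=((abs(P[...,2]-.101)<.008)&(P[...,1]<-.25)&(P[...,1]>-.48)&(P[...,0]>.35)&(P[...,0]<.65)).astype(np.uint8)
pts=np.array([plane(T,u,v,.101)[:2] for v,u in np.argwhere(m)],np.float32)
print('stand',cv2.minAreaRect(pts))
hsv=cv2.cvtColor(T['image'],cv2.COLOR_BGR2HSV)
m=((hsv[...,2]<60)).astype(np.uint8);m[:160]=0;m[300:]=0;m[:,:225]=0;m[:,390:]=0
m=cv2.morphologyEx(m,cv2.MORPH_OPEN,np.ones((3,3)))
pts=np.array([plane(T,u,v,.075)[:2] for v,u in np.argwhere(m)],np.float32)
r=cv2.minAreaRect(pts);print('shelf',r,cv2.boxPoints(r))
print('zs',np.median(P[250:262,285:335,2]),P[285:290,300:310,2].mean())
E
```

```text
T [532 251   6   9  43] [534.55813953 254.58139535] [ 0.56082377 -0.49247425  0.13532571] [ 0.57089419 -0.4856745   0.14383875] [ 0.54834961 -0.4994693   0.130154  ]
T [473 261  10   9  59] [477.52542373 264.91525424] [ 0.5291101  -0.34217396  0.13524962] [ 0.53991626 -0.33104069  0.14336233] [ 0.51817071 -0.35521154  0.13024667]
T [512 265   9   8  54] [516.         268.75925926] [ 0.52161518 -0.44269109  0.13724809] [ 0.53112611 -0.43081356  0.14466404] [ 0.51237975 -0.45398921  0.13122392]
T [441 278   9   9  57] [445.         281.70175439] [ 0.48213674 -0.25639881  0.13693889] [ 0.49229429 -0.24609862  0.14428605] [ 0.47099879 -0.26731245  0.13057723]
T [476 284  11   8  74] [481.35135135 287.54054054] [ 0.46849921 -0.34745519  0.15371077] [ 0.47839886 -0.33847817  0.16422894] [ 0.45898594 -0.35974115  0.13168279]
T [512 311   9   9  60] [515.88333333 314.73333333] [ 0.40112158 -0.44141674  0.13708308] [ 0.41091478 -0.43260553  0.14495008] [ 0.39003142 -0.45301251  0.13021239]
S [399 301  11  10  80] [404.325 304.875] [ 0.4784767  -0.25721181  0.13472683] [ 0.49150992 -0.2460958 
[... 559 characters left out ...]
3  10   9  54] [530.59259259 346.5       ] [ 0.55605097 -0.49371871  0.1333395 ] [ 0.56645549 -0.48723138  0.1369857 ] [ 0.54777758 -0.4999045   0.13010538]
S [459 377  13  12 121] [464.74380165 382.50413223] [ 0.39781285 -0.44223341  0.13502227] [ 0.41169913 -0.43097024  0.13921214] [ 0.38808634 -0.45238853  0.13008619]
stand ((0.46956565976142883, -0.34981799125671387), (0.20136891305446625, 0.19409801065921783), 1.7003064155578613)
shelf ((0.6217745542526245, 0.1176522970199585), (0.3121377229690552, 0.3919510841369629), 8.535388946533203) [[ 0.4383475   0.28829348]
 [ 0.49652103 -0.09931648]
 [ 0.80520165 -0.05298889]
 [ 0.7470281   0.33462107]]
zs 0.08718972696671796 0.08075740036984608
```

View pics/crop1.png

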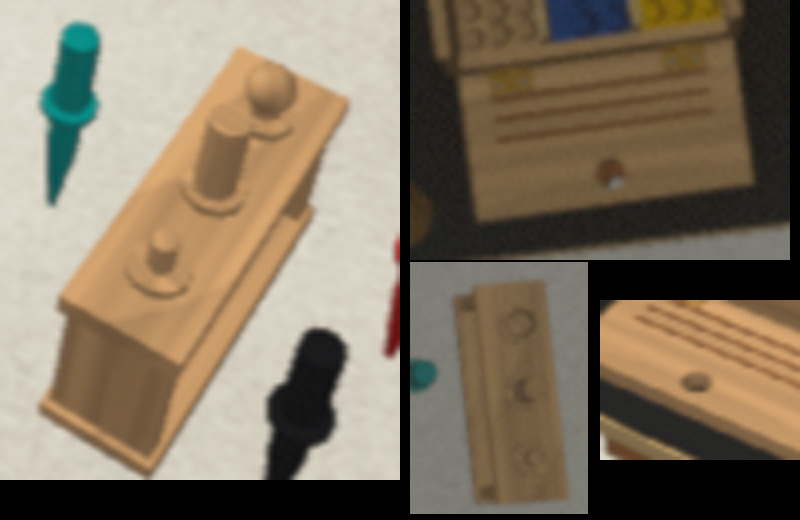

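The crop shows the middle stand peg (side 440,329) as tall, plain-gripped, wooden and on a collar. It has a ball peg behind it (452,316) and a thin low peg in front (425,360), and its measured top is about 0.157 m. So it is the drift. The flap hole shows in the top view at about (310,268), with a bright spot at its lower right.

```bash
python3 - <<'E'
from h import *
S=pickle.load(open('side0.pkl','rb'));T=pickle.load(open('top0.pkl','rb'))
for n,c in(('T',T),('S',S)):
    P=cloud(c)
    m=(P[...,2]>.152)&(P[...,2]<.17)&(abs(P[...,1]+.348)<.03)&(abs(P[...,0]-.468)<.03)
    v,u=np.argwhere(m).mean(0);print(n,'drift top px',u,v,m.sum(),plane(c,u,v,.157))
print('S hand px',plane(S,442.2,324.5,.157))
# flap hole
for n,c,(u,v) in(('T',T,(310,268)),('S',S,(294,240.5))):
    g=cv2.cvtColor(c['image'],cv2.COLOR_BGR2GRAY).astype(int)
    u,v=int(u),int(v);print(n,u-8,v-7);print(g[v-7:v+8,u-8:u+9])
    print(plane(c,u,v,.087))
# shelf edges from top: line fits in pixel mask
hsv=cv2.cvtColor(T['image'],cv2.COLOR_BGR2HSV)
g=T['image'].max(2).astype(int)
def edge(axis,rng,lo,hi,z=.075):
    pts=[]
    for k in rng:
        line=(g[lo:hi,k] if axis==0 else g[k,lo:hi]).astype(float)
        d=np.diff(line);i=np.argmax(abs(d));
        w=abs(d[max(i-1,0):i+2]);p=lo+.5+(np.arange(max(i-1,0),max(i-1,0)+len(w))*w).sum()/w.sum()
        pts.append(plane(T,*( (k,p) if axis==0 else (p,k)),z)[:2])
    pts=np.array(pts,np.float32);l=cv2.fitLine(pts,cv2.DIST_HUBER,0,.001,.001).ravel();return l
E={'far':edge(0,range(240,362),160,186),'near':edge(0,range(248,375),272,300),'L':edge(1,range(192,285),225,247),'R':edge(1,range(175,265),365,392)}
for k,l in E.items():print(k,l,np.degrees(np.arctan2(l[1],l[0])))
def X(a,b):
    t=np.linalg.solve(np.c_[a[:2],-b[:2]],b[2:]-a[2:]);return a[2:]+t[0]*a[:2]
C=[X(E[i],E[j]) for i in('far','near') for j in('L','R')]
print(np.array(C),np.mean(C,0));f=np.linalg.norm
print(f(C[0]-C[1]),f(C[2]-C[3]),f(C[0]-C[2]),f(C[1]-C[3]))
E
```

```text
T drift top px 482.5740740740741 287.22222222222223 54 [ 0.4692193  -0.34981237  0.157     ]
S drift top px 441.97701149425285 325.2068965517241 87 [ 0.46536734 -0.35036277  0.157     ]
S hand px [ 0.46719607 -0.34974033  0.157     ]
T 302 261
[[ 95  95  96  95  95  95  96  94  93  93  94  96  94  96  97  96  95]
 [ 94  96  94  93  94  95  95  93  94  93  96  95  96  96  97  95  98]
 [ 95  94  96  94  94  95  96  94  92  92  97  98  99 100 100  99 100]
 [ 99  96  98  98  98  92  89  84  81  86  95 100 102 103 103 103 104]
 [101 101 102 100  94  84  72  67  64  70  84  97 102 105 104 104 103]
 [102 104 105 103  92  74  65  62  64  67  73  88 100 104 102 101 101]
 [103 103 102  99  88  70  66  64  64  67  69  84  94  99  98  98  98]
 [103 102 100  97  83  70  66  63  65  69  69  78  89  92  97  95  96]
 [100 100 100  94  83  69  62  62  74  87  87  86  90  92  94  95  94]
 [ 97  94  96  95  87  78  67  70  94 109 107  99  93  94  96  95  96]
 [ 95  94  95  90  91  87  78  83 105 111 107 100  96  95  97  96  96]
 [ 93  93  95  93  96  95  92  93  97 100  98  95  97  96  95  94  96]
 [ 9
[... 1075 characters left out ...]
57 157 156 155 154 155 156 159]
 [ 97  99 101 105 114 127 145 154 155 157 158 158 157 157 156 155 155]
 [ 75  90  97 100 102 104 108 117 134 149 156 158 158 158 158 157 157]
 [ 46  58  75  90  98 100 101 102 106 117 134 150 156 158 159 158 158]]
[0.51123795 0.10079755 0.087     ]
far [ 0.14780724 -0.9890162   0.7756518   0.15325834] -81.50012
near [ 0.13233279 -0.99120533  0.46112007  0.14089061] -82.39558
L [0.9889886  0.147992   0.5848542  0.31177804] 8.510577
R [ 0.9886091   0.15050626  0.69653875 -0.07056618] 8.656265
[[ 0.7483059   0.3362369 ]
 [ 0.806598   -0.05381073]
 [ 0.44117582  0.29027802]
 [ 0.49347824 -0.10148022]] [0.6223895 0.117806 ]
0.39437938 0.39523417 0.3105497 0.3167276
```

send_rows(rows=[[0,0,0.031,0.01,-0.01,0.035,1],[0,0,0.031,0.02,-0.02,0.025,1],[0,0,0.031,0.028,-0.028,0.0,1],[0,0,0.031,0.028,-0.028,0,1],[0,0,0.031,0.028,-0.028,0,1],[0,0,0.031,0.028,-0.028,0,1],[0,0,0.031,0.028,-0.028,0,1],[0,0,0.031,0.028,-0.028,0,1],[0,0,0.031,0.028,-0.028,0,1],[0,0,0.031,0.028,-0.028,0,1],[0,0,0.031,0.028,-0.028,0,1],[0,0,0.031,0.028,-0.028,0,1]])

```text
clock: 1.1
tcp_pos: [0.4539, 0.3223, 0.2964]
tool_rot: [180.0, -0.0, -171.3]
wrist_force: [0.8, 0.6, 0.5]
gripper_width: 0.998
grip_force: 0.0
```

send_rows(rows=[[0,0,0,0.01,-0.038,0,1],[0,0,0,0.01,-0.038,0,1],[0,0,0,0.01,-0.038,0,1],[0,0,0,0.01,-0.038,0,1],[0,0,0,0.01,-0.038,0,1],[0,0,0,0.01,-0.038,0,1],[0,0,0,0.01,-0.038,0,1],[0,0,0,0.005,-0.038,0,1],[0,0,0,-0.005,-0.038,0,1],[0,0,0,-0.01,-0.038,0,1],[0,0,0,-0.01,-0.038,0,1],[0,0,0,-0.01,-0.038,0,1]])

```text
clock: 2.1
tcp_pos: [0.492, -0.1337, 0.2962]
tool_rot: [180.0, -0.0, -171.4]
wrist_force: [0.5, -0.4, -0.2]
gripper_width: 1.0
grip_force: 0.0
```

send_rows(rows=[[0,0,0,-0.009,-0.036,0,0.4],[0,0,0,-0.009,-0.036,0,0.4],[0,0,0,-0.009,-0.036,0,0.4],[0,0,0,-0.009,-0.036,0,0.4],[0,0,0,-0.009,-0.036,0,0.4],[0,0,0,0,-0.01,0,0.4],[0,0,0,0,0,0,0.4],[0,0,0,0,0,0,0.4]])

```text
clock: 2.77
tcp_pos: [0.4478, -0.3218, 0.2961]
tool_rot: [179.9, -0.0, -171.5]
wrist_force: [0.5, 0.4, -1.0]
gripper_width: 0.707
grip_force: 0.0
```

send_rows(rows=[[0,0,0,0.01,-0.014,0,0.4],[0,0,0,0.01,-0.014,0,0.4],[0,0,0,0,0,-0.03,0.4],[0,0,0,0,0,-0.03,0.4],[0,0,0,0,0,-0.03,0.4],[0,0,0,0,0,-0.03,0.4],[0,0,0,0,0,-0.024,0.4],[0,0,0,0,0,-0.018,0.4],[0,0,0,0,0,0,0.4],[0,0,0,0,0,0,0.4]])

```text
clock: 3.6
tcp_pos: [0.4685, -0.3476, 0.1338]
tool_rot: [179.9, -0.1, -171.2]
wrist_force: [-0.3, -0.1, 0.6]
gripper_width: 0.701
grip_force: 0.0
```

```bash
python3 - <<'E'
from h import *
c=capture('side');s=state();print(s['tcp_pos'],s['wrist_force'])
cv2.imwrite('pics/g1.png',cv2.resize(c['image'][230:410,360:520],None,fx=3,fy=3,interpolation=2))
E
```

```text
[ 0.46912209 -0.34865591  0.13516608] [-0.04204945 -0.62790942  1.33303366]
```

View pics/g1.png

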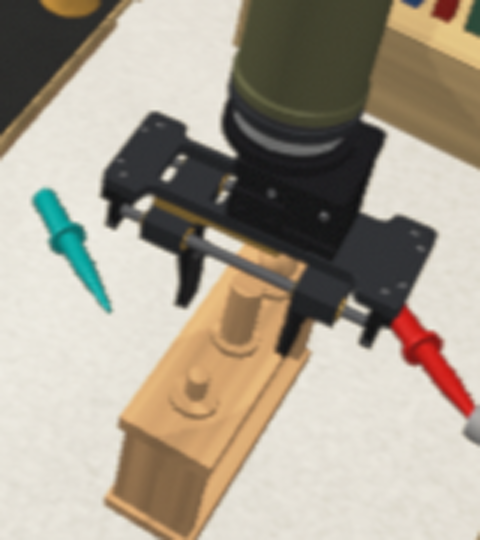

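The gripper brackets the drift: fingers at crop (188,280) and (290,335), grip at (240,315). The turquoise and red pegs look tilted compared with the first picture, so I'll check their heights while closing on the drift.

```bash
python3 - <<'E'
from h import *
for n in('side','top'):
    c=capture(n);P=cloud(c);h=cv2.cvtColor(c['image'],cv2.COLOR_BGR2HSV)
    c0=pickle.load(open(n+'0.pkl','rb'));P0=cloud(c0);h0=cv2.cvtColor(c0['image'],cv2.COLOR_BGR2HSV)
    for nm,a,b in(('turq',80,95),('red',0,6)):
        for Q,hh,t in((P0,h0,'before'),(P,h,'now')):
            m=(hh[...,0]>=a)&(hh[...,0]<=b)&(hh[...,1]>140)&(hh[...,2]>40)&(Q[...,1]<-.2)&(Q[...,1]>-.55)&(Q[...,0]<.65)&(Q[...,0]>.3)&(Q[...,2]<.2)
            q=Q[m];print(n,nm,t,m.sum(),q.min(0).round(3),q.max(0).round(3)) if len(q) else print(n,nm,t,0)
E
```

```text
side turq before 297 [ 0.465 -0.271  0.015] [ 0.49  -0.244  0.138]
side turq now 67 [ 0.49  -0.24   0.021] [ 0.518 -0.2    0.032]
side red before 420 [ 0.505 -0.458  0.008] [ 0.531 -0.429  0.139]
side red now 306 [ 0.586 -0.482  0.007] [ 0.645 -0.405  0.032]
top turq before 34 [ 0.473 -0.262  0.081] [ 0.489 -0.243  0.144]
top turq now 22 [ 0.498 -0.226  0.024] [ 0.518 -0.201  0.033]
top red before 107 [ 0.511 -0.451  0.039] [ 0.534 -0.429  0.144]
top red now 186 [ 0.585 -0.487  0.015] [ 0.65  -0.385  0.043]
```

send_rows(rows=[[0,0,0,0,0,-0.001,0],[0,0,0,0,0,-0.001,-0.5],[0,0,0,0,0,0,-1],[0,0,0,0,0,0,-1],[0,0,0,0,0,0,-1],[0,0,0,0,0,0,-1],[0,0,0,0,0,0,-1],[0,0,0,0,0,0,-1]], grip_force=30)

```text
clock: 4.42
tcp_pos: [0.468, -0.3499, 0.1326]
tool_rot: [180.0, 0.0, -171.4]
wrist_force: [0.1, -0.4, 0.1]
gripper_width: 0.239
grip_force: 30.0
```

send_rows(rows=[[0,0,0,0,0,0.01,-1],[0,0,0,0,0,0.02,-1],[0,0,0,0,0,0.025,-1],[0,0,0,0,0,0.025,-1],[0,0,0,0,0,0.025,-1],[0,0,0,0,0,0.025,-1],[0,0,0,0,0,0.025,-1],[0,0,0,0,0,0.02,-1],[0,0,0,0.005,0.03,0,-1],[0,0,0,0.006,0.035,0,-1],[0,0,0,0.006,0.035,0,-1],[0,0,0,0.006,0.035,0,-1]], grip_force=45)

```text
clock: 5.42
tcp_pos: [0.4908, -0.2139, 0.3085]
tool_rot: [-180.0, 0.1, -171.5]
wrist_force: [0.7, -0.3, -0.5]
gripper_width: 0.24
grip_force: 45.0
```

send_rows(rows=[[0,0,0,0.003,0.035,0,-1],[0,0,0,0.003,0.035,0,-1],[0,0,0,0.003,0.035,0,-1],[0,0,0,0.003,0.035,0,-1],[0,0,0,0.002,0.035,0,-1],[0,0,0,0.001,0.03,0,-1],[0,0,0,0,0.03,0,-1],[0,0,0,0,0.025,0,-1],[0,0,0,0,0.02,0,-1],[0,0,0,0,0.014,0,-1],[0,0,0,0,0,0,-1],[0,0,0,0,0,0,-1]])

```text
clock: 6.42
tcp_pos: [0.5061, 0.0785, 0.3078]
tool_rot: [-180.0, 0.0, -171.4]
wrist_force: [-0.5, -0.7, -0.2]
gripper_width: 0.242
grip_force: 45.0
```

send_rows(rows=[[0,0,0,0.002,0.011,0,-1],[0,0,0,0,0.01,0,-1],[0,0,0,0,0,-0.02,-1],[0,0,0,0,0,-0.02,-1],[0,0,0,0,0,-0.02,-1],[0,0,0,0,0,-0.02,-1],[0,0,0,0,0,-0.01,-1],[0,0,0,0,0,0,-1],[0,0,0,0,0,0,-1],[0,0,0,0,0,0,-1]])

```text
clock: 7.25
tcp_pos: [0.5089, 0.1002, 0.2189]
tool_rot: [180.0, 0.1, -171.4]
wrist_force: [0.6, -0.9, 0.8]
gripper_width: 0.245
grip_force: 45.0
```

```bash
python3 - <<'E'
from h import *
o=[]
s=state();print(s['tcp_pos'],s['tool_rot'],s['wrist_force'],s['torque'])
c=capture('side');pickle.dump(c,open('side1.pkl','wb'));t=s['tcp_pos']
print(proj(c,[t,t-[0,0,.112],t-[0,0,.031]]))
o.append(cv2.resize(c['image'][160:270,240:350],None,fx=5,fy=5,interpolation=2))
cv2.imwrite('pics/p1.png',o[0])
E
```

```text
[0.50886512 0.10023565 0.21890613] [ 1.79974531e+02  1.17228483e-01 -1.71412179e+02] [ 0.61244984 -0.92983882  0.797706  ] [-0.00512187  0.04959391 -0.01357588]
[[292.12438643 197.89104385]
 [293.30363626 234.4680026 ]
 [292.46535788 208.46700341]]
```

View pics/p1.png

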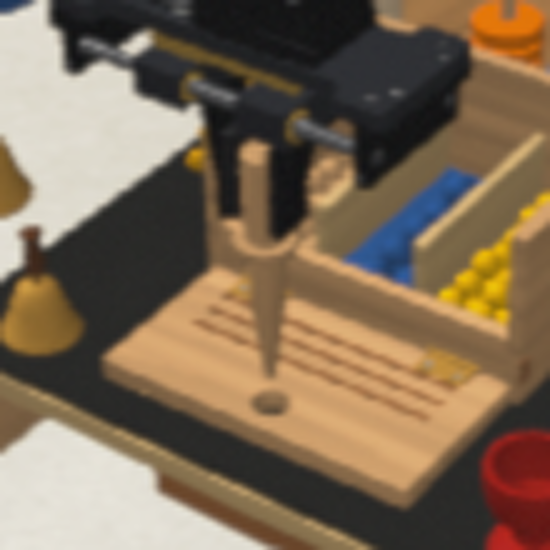

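The side crop shows the drift hanging upright in the fingers. Its nose is at crop (270,379), which is image (294.0,235.8), just above and behind the flap hole at crop (270,402), which is image (294.0,240.4).

```bash
python3 - <<'E'
from h import *
c=pickle.load(open('side1.pkl','rb'));S=pickle.load(open('side0.pkl','rb'))
print('tip',plane(c,294.0,235.8,.1063),'hole',plane(c,294.0,240.4,.087),plane(c,293.7,240.3,.087))
g=cv2.cvtColor(c['image'],cv2.COLOR_BGR2GRAY).astype(int)
print(g[228:244,286:303])
# shelf rubber corners in side view: line fits of front(near) edge & right edge
R=S['image'].max(2).astype(float)
def fit(pts):
    P=np.array([plane(S,u,v,.075)[:2] for u,v in pts],np.float32);return cv2.fitLine(P,cv2.DIST_HUBER,0,.001,.001).ravel()
a=[];
for u in range(250,335):
    v0=228+(u-228)*(292-228)/115.
    col=R[int(v0)-12:int(v0)+8,u]; i=np.argmax(np.diff(col)); a.append((u,int(v0)-12+i+.5))
b=[]
for v in range(222,280):
    u0=410-(v-210)*(410-343)/82.
    row=R[v,int(u0)-12:int(u0)+12]; i=np.argmax(np.diff(row)); b.append((int(u0)-12+i+.5,v))
la,lb=fit(a),fit(b)
print('near',la,np.degrees(np.arctan2(la[1],la[0])),'right',lb,np.degrees(np.arctan2(lb[1],lb[0])))
t=np.linalg.solve(np.c_[la[:2],-lb[:2]],lb[2:]-la[2:]);C=la[2:]+t[0]*la[:2]
th=np.radians(8.55);Rz=np.array([[np.cos(th),-np.sin(th)],[np.sin(th),np.cos(th)]])
print('corner',C,'centre if mat inset 3mm',C-Rz@[-.157,-.197],'keeper',C-Rz@[-.157,-.197]+Rz@[-.115,0])
print('full size: keeper',C-Rz@[-.160,-.2]+Rz@[-.115,0])
E
```

```text
tip [0.50679531 0.09567231 0.1063    ] hole [0.51009501 0.09964938 0.087     ] [0.50985109 0.10049541 0.087     ]
[[160 136 124 131 143 131 111 104 100 107 136 141 131 130 147 165 173]
 [175 174 172 163 146 126 108 103 101 117 150 164 157 139 125 130 149]
 [170 173 175 176 174 155 122 103  99 115 147 163 166 166 164 149 137]
 [166 166 169 172 174 166 132 104  97 104 124 140 155 164 166 167 166]
 [167 166 165 165 167 167 136 105 102 130 151 145 132 131 145 160 166]
 [173 170 168 166 166 163 139 111 105 148 173 174 163 142 128 131 146]
 [178 176 174 171 169 164 147 119 109 147 170 175 176 173 160 146 138]
 [179 179 179 177 174 171 159 139 133 153 165 168 171 174 175 174 172]
 [176 177 179 180 179 177 174 169 165 166 165 166 166 168 171 174 175]
 [170 173 176 178 179 178 175 169 163 164 165 166 166 167 166 167 170]
 [165 167 170 172 171 158 140 135 135 137 147 161 168 169 168 166 166]
 [164 163 163 161 142 117 111 114 117 117 119 141 166 174 172 170 167]
 [165 165 163 155 124 100 104 108 110 110 113 133 166 179 178 175 172]
 [165 166 165 162 134 104  96  92  91  92 104 133 164 178 180 181 179]
 [156 163 165 165 157 131 103  91  88  88 113 148 168 174 177 179 181]
 [122 141 157 163 165 162 160 154 150 153 159 162 163 165 170 174 177]]
near [ 0.15161088 -0.9884403   0.45882332  0.10982506] -81.2797 right [ 0.98900336  0.14789286  0.6366297  -0.0814001 ] 8.504834
corner [ 0.49148336 -0.1031049 ] centre if mat inset 3mm [0.61745007 0.11504731] keeper [0.50372812 0.09794998]
full size: keeper [0.50624877 0.10136265]
```

send_rows(rows=[[0,0,0,-0.002,0,-0.004,-1],[0,0,0,0,0,-0.004,-1],[0,0,0,0,0,-0.004,-1],[0,0,0,0,0,-0.003,-1],[0,0,0,0,0,-0.002,-1],[0,0,0,0,0,-0.001,-1],[0,0,0,0,0,-0.001,-1],[0,0,0,0,0,-0.001,-1],[0,0,0,0,0,-0.001,-1],[0,0,0,0,0,-0.001,-1],[0,0,0,0,0,0,-1],[0,0,0,0,0,0,-1]])

```text
clock: 8.3
tcp_pos: [0.506, 0.1001, 0.1956]
tool_rot: [180.0, 0.0, -171.4]
wrist_force: [-0.3, -0.2, -0.7]
gripper_width: 0.245
grip_force: 45.0
```

send_rows(rows=[[0,0,0,0,0,-0.002,-1],[0,0,0,0,0,-0.002,-1],[0,0,0,0,0,-0.002,-1],[0,0,0,0,0,-0.002,-1],[0,0,0,0,0,-0.002,-1],[0,0,0,0,0,-0.002,-1],[0,0,0,0,0,-0.002,-1],[0,0,0,0,0,-0.002,-1],[0,0,0,0,0,0,-1],[0,0,0,0,0,0,-1]])

```text
clock: 9.13
tcp_pos: [0.5063, 0.1002, 0.1796]
tool_rot: [180.0, 0.0, -171.4]
wrist_force: [2.2, 0.6, -1.1]
gripper_width: 0.239
grip_force: 45.0
```

```bash
python3 - <<'E'
from h import *
c=capture('side');s=state();print(s['tcp_pos'],s['wrist_force'],s['torque'])
cv2.imwrite('pics/p2.png',cv2.resize(c['image'][180:270,250:340],None,fx=6,fy=6,interpolation=2))
E
```

```text
[0.50625822 0.10014118 0.17961313] [ 1.51467137  0.17995655 -0.34277263] [ 0.15063556 -0.44263434  0.01408216]
```

View pics/p2.png

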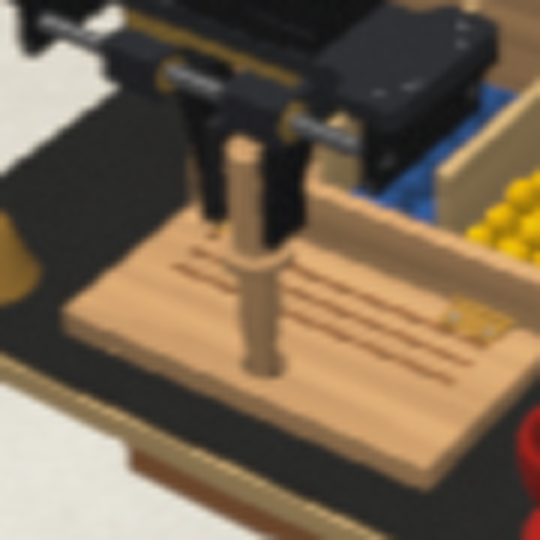

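The nose is inside the flap hole at crop (262,360). The small +x force says it touches the flap's -x rim, as expected. I keep going down.

send_rows(rows=[[0,0,0,0,0,-0.002,-1],[0,0,0,0,0,-0.002,-1],[0,0,0,0,0,-0.002,-1],[0,0,0,0,0,-0.002,-1],[0,0,0,0,0,-0.001,-1],[0,0,0,0,0,-0.001,-1],[0,0,0,0,0,0,-1]])

```text
clock: 9.77
tcp_pos: [0.5067, 0.1004, 0.1698]
tool_rot: [180.0, 0.1, -171.4]
wrist_force: [3.8, 2.8, 0.2]
gripper_width: 0.241
grip_force: 45.0
```

send_rows(rows=[[0,0,0,0,0,-0.001,-1],[0,0,0,0,0,-0.001,-1],[0,0,0,0,0,-0.001,-1],[0,0,0,0,0,-0.001,-1],[0,0,0,0,0,-0.001,-1],[0,0,0,0,0,-0.001,-1],[0,0,0,0,0,0,-1]])

```text
clock: 10.35
tcp_pos: [0.5068, 0.1005, 0.1639]
tool_rot: [180.0, 0.1, -171.4]
wrist_force: [4.9, 3.3, 2.5]
gripper_width: 0.242
grip_force: 45.0
```

send_rows(rows=[[0,0,0,0,0,-0.001,-1],[0,0,0,0,0,-0.001,-1],[0,0,0,0,0,-0.001,-1],[0,0,0,0,0,-0.001,-1],[0,0,0,0,0,0,-1]])

```text
clock: 10.77
tcp_pos: [0.5071, 0.1007, 0.1601]
tool_rot: [180.0, 0.2, -171.4]
wrist_force: [5.6, 3.4, 2.5]
gripper_width: 0.24
grip_force: 45.0
```

send_rows(rows=[[0,0,0,0,0,-0.001,-1],[0,0,0,0,0,-0.001,-1],[0,0,0,0,0,-0.001,-1],[0,0,0,0,0,-0.001,-1],[0,0,0,0,0,0,-1]])

```text
clock: 11.18
tcp_pos: [0.5075, 0.1008, 0.1563]
tool_rot: [179.9, 0.2, -171.4]
wrist_force: [6.4, 3.1, 1.8]
gripper_width: 0.241
grip_force: 45.0
```

send_rows(rows=[[0,0,0,0,0,-0.001,-1],[0,0,0,0,0,-0.001,-1],[0,0,0,0,0,-0.001,-1],[0,0,0,0,0,0,-1]])

```text
clock: 11.52
tcp_pos: [0.5079, 0.1009, 0.1539]
tool_rot: [179.9, 0.3, -171.4]
wrist_force: [5.5, 2.8, 5.9]
gripper_width: 0.244
grip_force: 45.0
```

send_rows(rows=[[0,0,0,0,0,-0.001,-1],[0,0,0,0,0,-0.001,-1],[0,0,0,0,0,0,-1]])

```text
clock: 11.77
tcp_pos: [0.508, 0.1007, 0.1521]
tool_rot: [180.0, 0.3, -171.4]
wrist_force: [6.1, 1.7, 6.9]
gripper_width: 0.243
grip_force: 45.0
```

send_rows(rows=[[0,0,0,0,0,-0.001,-1],[0,0,0,0,0,-0.001,-1],[0,0,0,0,0,0,-1]])

```text
clock: 12.02
tcp_pos: [0.5079, 0.1006, 0.1502]
tool_rot: [180.0, 0.3, -171.4]
wrist_force: [5.9, 2.3, 6.5]
gripper_width: 0.242
grip_force: 45.0
```

```bash
python3 - <<'E'
from h import *
c=capture('side');s=state();print(s['tcp_pos'],s['wrist_force'],s['torque'])
cv2.imwrite('pics/p3.png',cv2.resize(c['image'][180:270,250:340],None,fx=6,fy=6,interpolation=2))
E
```

```text
[0.5079069  0.10060403 0.15014471] [6.06605584 2.80519042 6.28313272] [ 0.58439947 -1.47320116  0.0551383 ]
```

View pics/p3.png

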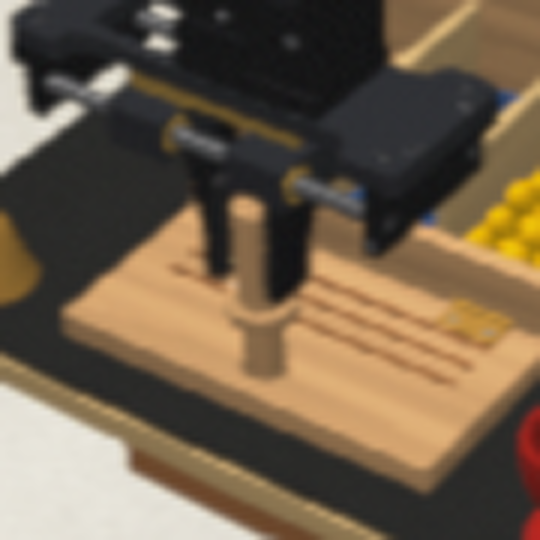

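The drift is upright in both holes: collar at crop (263,313), shank entering the flap at (265,372). The flap has been drawn most of the way, and I go on down.

send_rows(rows=[[0,0,0,0,0,-0.001,-1],[0,0,0,0,0,-0.001,-1],[0,0,0,0,0,-0.001,-1],[0,0,0,0,0,0,-1]])

```text
clock: 12.4
tcp_pos: [0.5073, 0.1003, 0.1463]
tool_rot: [180.0, 0.2, -171.4]
wrist_force: [6.1, 1.9, 3.8]
gripper_width: 0.239
grip_force: 45.0
```

send_rows(rows=[[0,0,0,0,0,-0.001,-1],[0,0,0,0,0,-0.001,-1],[0,0,0,0,0,-0.001,-1],[0,0,0,0,0,0,-1]])

```text
clock: 12.73
tcp_pos: [0.5073, 0.1002, 0.1433]
tool_rot: [180.0, 0.2, -171.4]
wrist_force: [5.4, 1.2, 4.3]
gripper_width: 0.241
grip_force: 45.0
```

send_rows(rows=[[0,0,0,0,0,-0.001,-1],[0,0,0,0,0,-0.001,-1],[0,0,0,0,0,-0.001,-1],[0,0,0,0,0,0,-1]])

```text
clock: 13.07
tcp_pos: [0.5072, 0.1, 0.1403]
tool_rot: [-180.0, 0.2, -171.4]
wrist_force: [5.7, 1.7, 3.6]
gripper_width: 0.238
grip_force: 45.0
```

send_rows(rows=[[0,0,0,0,0,-0.001,-1],[0,0,0,0,0,-0.001,-1],[0,0,0,0,0,0,-1]])

```text
clock: 13.32
tcp_pos: [0.5072, 0.1, 0.1384]
tool_rot: [-180.0, 0.1, -171.4]
wrist_force: [6.2, 0.9, 3.9]
gripper_width: 0.238
grip_force: 45.0
```

send_rows(rows=[[0,0,0,0,0,-0.001,-1],[0,0,0,0,0,-0.001,-1],[0,0,0,0,0,0,-1]])

```text
clock: 13.57
tcp_pos: [0.5071, 0.0999, 0.1363]
tool_rot: [-180.0, 0.1, -171.4]
wrist_force: [5.6, 1.5, 5.1]
gripper_width: 0.243
grip_force: 45.0
```

send_rows(rows=[[0,0,0,0,0,-0.001,-1],[0,0,0,0,0,-0.001,-1],[0,0,0,0,0,0,-1]])

```text
clock: 13.82
tcp_pos: [0.507, 0.0998, 0.1343]
tool_rot: [-180.0, 0.1, -171.4]
wrist_force: [4.7, 1.6, 4.7]
gripper_width: 0.245
grip_force: 45.0
```

send_rows(rows=[[0,0,0,0,0,-0.001,-1],[0,0,0,0,0,-0.001,-1],[0,0,0,0,0,0,-1]])

```text
clock: 14.07
tcp_pos: [0.5069, 0.0997, 0.1323]
tool_rot: [-180.0, 0.1, -171.4]
wrist_force: [5.7, 1.0, 4.2]
gripper_width: 0.243
grip_force: 45.0
```

send_rows(rows=[[0,0,0,0,0,-0.001,-1],[0,0,0,0,0,-0.001,-1],[0,0,0,0,0,0,-1]])

```text
clock: 14.32
tcp_pos: [0.5068, 0.0996, 0.1303]
tool_rot: [-180.0, 0.1, -171.4]
wrist_force: [4.6, 0.5, 4.5]
gripper_width: 0.239
grip_force: 45.0
```

send_rows(rows=[[0,0,0,0,0,-0.001,-1],[0,0,0,0,0,-0.0005,-1],[0,0,0,0,0,0,-1]])

```text
clock: 14.57
tcp_pos: [0.5067, 0.0996, 0.1288]
tool_rot: [-180.0, 0.1, -171.4]
wrist_force: [4.2, 1.2, 5.0]
gripper_width: 0.24
grip_force: 45.0
```

send_rows(rows=[[0,0,0,0,0,-0.001,-1],[0,0,0,0,0,-0.0005,-1],[0,0,0,0,0,0,-1]])

```text
clock: 14.82
tcp_pos: [0.5066, 0.0995, 0.1273]
tool_rot: [-180.0, 0.1, -171.4]
wrist_force: [4.5, -0.2, 4.9]
gripper_width: 0.243
grip_force: 45.0
```

send_rows(rows=[[0,0,0,0,0,-0.001,-1],[0,0,0,0,0,0,-1]])

```text
clock: 14.98
tcp_pos: [0.5066, 0.0994, 0.1263]
tool_rot: [-180.0, 0.1, -171.4]
wrist_force: [4.2, 1.4, 5.4]
gripper_width: 0.245
grip_force: 45.0
```

send_rows(rows=[[0,0,0,0,0,-0.001,-1],[0,0,0,0,0,0,-1]])

```text
clock: 15.15
tcp_pos: [0.5065, 0.0994, 0.1253]
tool_rot: [-180.0, 0.0, -171.4]
wrist_force: [4.2, 0.3, 5.2]
gripper_width: 0.236
grip_force: 45.0
```

send_rows(rows=[[0,0,0,0,0,-0.001,-1],[0,0,0,0,0,0,-1]])

```text
clock: 15.32
tcp_pos: [0.5065, 0.0993, 0.1242]
tool_rot: [-180.0, 0.0, -171.4]
wrist_force: [3.6, 0.0, 4.7]
gripper_width: 0.243
grip_force: 45.0
```

send_rows(rows=[[0,0,0,0,0,-0.0007,-1],[0,0,0,0,0,0,-1]])

```text
clock: 15.48
tcp_pos: [0.5065, 0.0993, 0.1236]
tool_rot: [-180.0, 0.0, -171.4]
wrist_force: [3.2, 0.1, 5.9]
gripper_width: 0.243
grip_force: 45.0
```

send_rows(rows=[[0,0,0,0,0,-0.0007,-1],[0,0,0,0,0,0,-1]])

```text
clock: 15.65
tcp_pos: [0.5065, 0.0993, 0.123]
tool_rot: [-179.9, 0.0, -171.4]
wrist_force: [3.2, 0.6, 7.1]
gripper_width: 0.244
grip_force: 45.0
```

send_rows(rows=[[0,0,0,0,0,-0.0007,-1],[0,0,0,0,0,0,-1]])

```text
clock: 15.82
tcp_pos: [0.5065, 0.0992, 0.1223]
tool_rot: [-179.9, 0.0, -171.4]
wrist_force: [3.7, -0.5, 6.7]
gripper_width: 0.243
grip_force: 45.0
```

```bash
python3 - <<'E'
from h import *
c=capture('side');s=state();print(s['tcp_pos'],s['wrist_force'],s['torque'])
cv2.imwrite('pics/p4.png',cv2.resize(c['image'][190:270,255:335],None,fx=7,fy=7,interpolation=2))
E
```

```text
[0.50648874 0.09922194 0.12231875] [ 3.35082761 -0.50113633  6.95401474] [-0.19884215 -0.67821795 -0.03729224]
```

View pics/p4.png

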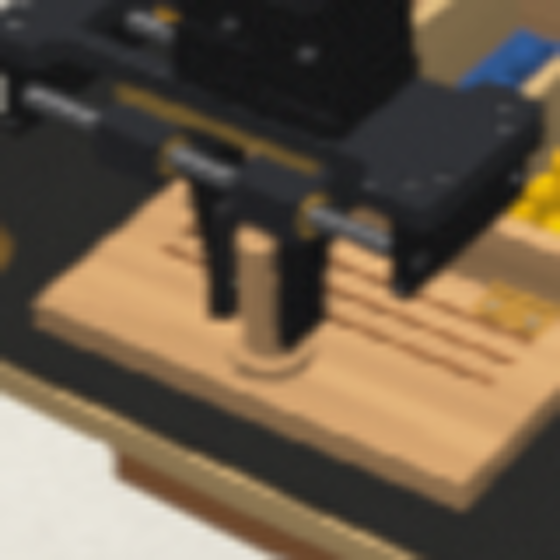

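The collar is only a few mm above the flap at crop (272,368) and the push is rising. I press on in small steps.

send_rows(rows=[[0,0,0,0,0,-0.0007,-1],[0,0,0,0,0,0,-1]])

```text
clock: 16.03
tcp_pos: [0.5065, 0.0992, 0.1218]
tool_rot: [-179.9, 0.0, -171.4]
wrist_force: [2.7, -0.5, 8.0]
gripper_width: 0.242
grip_force: 45.0
```

send_rows(rows=[[0,0,0,0,0,-0.0007,-1],[0,0,0,0,0,0,-1]])

```text
clock: 16.2
tcp_pos: [0.5065, 0.0992, 0.1213]
tool_rot: [-180.0, 0.0, -171.4]
wrist_force: [2.2, 0.4, 9.9]
gripper_width: 0.24
grip_force: 45.0
```

Biting now, with force rising about 1.5 N per 0.7 mm.

send_rows(rows=[[0,0,0,0,0,-0.001,-1],[0,0,0,0,0,0,-1]])

```text
clock: 16.37
tcp_pos: [0.5067, 0.0992, 0.1208]
tool_rot: [-180.0, 0.0, -171.4]
wrist_force: [1.6, -0.8, 12.1]
gripper_width: 0.238
grip_force: 45.0
```

send_rows(rows=[[0,0,0,0,0,-0.001,-1],[0,0,0,0,0,0,-1]])

```text
clock: 16.53
tcp_pos: [0.5068, 0.0992, 0.1203]
tool_rot: [-180.0, 0.1, -171.4]
wrist_force: [-0.0, -0.3, 15.8]
gripper_width: 0.24
grip_force: 45.0
```

send_rows(rows=[[0,0,0,0,0,-0.001,-1],[0,0,0,0,0,0,-1]])

```text
clock: 16.7
tcp_pos: [0.5069, 0.0992, 0.12]
tool_rot: [-180.0, 0.1, -171.4]
wrist_force: [-1.0, -1.3, 19.3]
gripper_width: 0.241
grip_force: 45.0
```

send_rows(rows=[[0,0,0,0,0,-0.0005,-1],[0,0,0,0,0,0,-1],[0,0,0,0,0,0,-1]])

```text
clock: 16.95
tcp_pos: [0.507, 0.0992, 0.1199]
tool_rot: [-180.0, 0.1, -171.4]
wrist_force: [-2.6, -1.9, 21.5]
gripper_width: 0.239
grip_force: 45.0
```

```bash
python3 - <<'E'
from h import *
c=capture('side');F=[]
s=state();print(s['tcp_pos'],s['wrist_force'],s['torque'])
cv2.imwrite('pics/p5.png',cv2.resize(c['image'][225:260,275:315],None,fx=14,fy=14,interpolation=2))
t=s['tcp_pos'];print(proj(c,[[t[0],t[1],.087],[t[0],t[1],.090],[t[0],t[1],.096]]))
E
```

```text
[0.50699687 0.09915249 0.11988119] [-1.58477713 -1.26052219 21.88484135] [-0.49752775  0.53671796  0.01370556]
[[293.27947665 241.0418426 ]
 [293.24994121 240.137242  ]
 [293.19059105 238.31948741]]
```

View pics/p5.png

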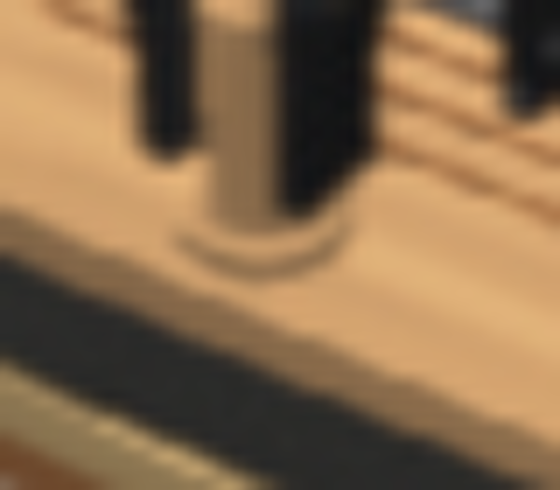

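The collar ring's front edge is at crop (262,278), sitting just above the flap, and the grip is upright. The push is 21.5–21.9 N, so I now ease the load off before letting go.

send_rows(rows=[[0,0,0,0,0,0.0005,-1],[0,0,0,0,0,0.0005,-1],[0,0,0,0,0,0.0005,-1],[0,0,0,0,0,0,-1]])

```text
clock: 17.33
tcp_pos: [0.5067, 0.0991, 0.12]
tool_rot: [-180.0, 0.1, -171.4]
wrist_force: [1.7, -1.7, 13.2]
gripper_width: 0.241
grip_force: 45.0
```

```bash
python3 - <<'E'
from h import *
c=capture('side');s=state();t=s['tcp_pos'];print(t,s['wrist_force'],s['torque'])
x,y=.507-.011,.0992-.0116
for z in(.087,.0884,.091,.094):print(z,proj(c,[[x,y,z],[x,y,z+.006]])[:,1])
g=cv2.cvtColor(c['image'],cv2.COLOR_BGR2GRAY);print(g[236:252,290:297])
# flap near edge on upper face in the same column: expected 20 mm in -x(shelf) from hole
E
```

```text
[0.50671745 0.09913398 0.11994539] [ 1.32375957 -1.11183608 13.82678607] [-0.28950803 -0.18949858  0.07161084]
0.087 [245.03404919 243.21602114]
0.0884 [244.61087411 242.79015   ]
0.091 [243.82331358 241.99756655]
0.094 [242.91189198 241.08032339]
[[123 113 110 105  75  36  21]
 [126 113 111 105  75  35  20]
 [126 113 111 105  75  36  22]
 [126 114 112 107  80  43  31]
 [141 123 114 109  97  81  78]
 [155 139 128 123 122 131 151]
 [159 160 161 162 160 159 159]
 [128 132 139 143 141 132 123]
 [141 128 122 121 122 123 134]
 [163 163 155 151 159 165 167]
 [127 145 160 167 170 172 172]
 [111 115 126 146 162 169 171]
 [108 110 110 115 127 147 162]
 [ 94 104 106 109 112 115 119]
 [ 54  64  83  99 107 110 110]
 [ 44  46  50  63  83  99 107]]
```

send_rows(rows=[[0,0,0,0,0,0.0005,-1],[0,0,0,0,0,0.0005,-1],[0,0,0,0,0,0.0005,-1],[0,0,0,0,0,0.0005,-1],[0,0,0,0,0,0,-1]])

```text
clock: 17.8
tcp_pos: [0.5062, 0.0991, 0.1201]
tool_rot: [-179.9, 0.0, -171.4]
wrist_force: [4.4, -0.4, 2.5]
gripper_width: 0.239
grip_force: 45.0
```

send_rows(rows=[[0,0,0,0.0005,0,0.0003,-1],[0,0,0,0.0004,0,0,-1],[0,0,0,0,0,0,-1]])

```text
clock: 18.05
tcp_pos: [0.5064, 0.0992, 0.1201]
tool_rot: [-179.9, -0.1, -171.4]
wrist_force: [2.3, -3.1, 3.8]
gripper_width: 0.239
grip_force: 45.0
```

send_rows(rows=[[0,0,0,0,0,0,-0.3],[0,0,0,0,0,0,-0.1],[0,0,0,0,0,0,0.1],[0,0,0,0,0,0,0.1],[0,0,0,0,0,0,0.1],[0,0,0,0,0,0,0.1]])

```text
clock: 18.55
tcp_pos: [0.5064, 0.1003, 0.1201]
tool_rot: [180.0, -0.1, -171.4]
wrist_force: [0.6, 0.2, -0.2]
gripper_width: 0.531
grip_force: 0.0
```

send_rows(rows=[[0,0,0,0,0,0.005,0.1],[0,0,0,0,0,0.01,0.1],[0,0,0,0,0,0.015,0.1],[0,0,0,0,0,0.02,0.1],[0,0,0,0,0,0.03,0.1],[0,0,0,0,0,0.03,0.1],[0,0,0,0,0,0.03,0.1],[0,0,0,0,-0.035,0.01,0.1],[0,0,0,0,-0.035,0,0.1],[0,0,0,0,-0.035,0,0.1],[0,0,0,0,-0.035,0,0.1],[0,0,0,0,-0.035,0,0.1]])

```text
clock: 19.55
tcp_pos: [0.5068, -0.0766, 0.2718]
tool_rot: [180.0, 0.1, -171.4]
wrist_force: [0.5, -0.3, 0.1]
gripper_width: 0.548
grip_force: 0.0
```

send_rows(rows=[[0,0,0,0,-0.035,0,0.1],[0,0,0,0,-0.035,0,0.1],[0,0,0,0,0,0,0.1],[0,0,0,0,0,0,0.1]])

```text
clock: 19.88
tcp_pos: [0.5065, -0.1477, 0.2715]
tool_rot: [-180.0, 0.1, -171.7]
wrist_force: [0.3, 0.6, 0.0]
gripper_width: 0.548
grip_force: 0.0
```

```bash
python3 - <<'E'
from h import *
o=np.zeros((560,800,3),np.uint8)
S=capture('side');T=capture('top');s=state();print(s['clock'],s['tcp_pos'],s['gripper_width'])
o[:560,:480]=cv2.resize(S['image'][190:260,265:325],None,fx=8,fy=8,interpolation=2)
o[:400,490:790]=cv2.resize(T['image'][200:300,270:345],None,fx=4,fy=4,interpolation=2)
cv2.imwrite('pics/end.png',o)
for n,c in(('S',S),('T',T)):
    P=cloud(c);m=(P[...,2]>.13)&(P[...,2]<.16)&(abs(P[...,0]-.507)<.025)&(abs(P[...,1]-.1)<.025)
    print(n,m.sum(),np.percentile(P[m][:,2],[50,90,98]))
    print(proj(c,[[.507,.0992,.088],[.507,.0992,.144]]))
    v,u=np.argwhere(m&(P[...,2]>.139)).mean(0);print(u,v,plane(c,u,v,.1445))
E
```

```text
19.9833 [ 0.50711889 -0.14409147  0.27095583] 0.5489718374697024
S 64 [0.14138444 0.14457224 0.14509804]
[[293.25742946 240.73195896]
 [292.68940499 223.34574267]]
292.609756097561 224.34146341463415 [0.50354785 0.09597886 0.1445    ]
T 57 [0.14516373 0.14895759 0.15174838]
[[310.88135643 269.9824748 ]
 [310.22421236 268.21660274]]
310.4909090909091 267.7818181818182 [0.50812555 0.09851698 0.1445    ]
```

View pics/end.png

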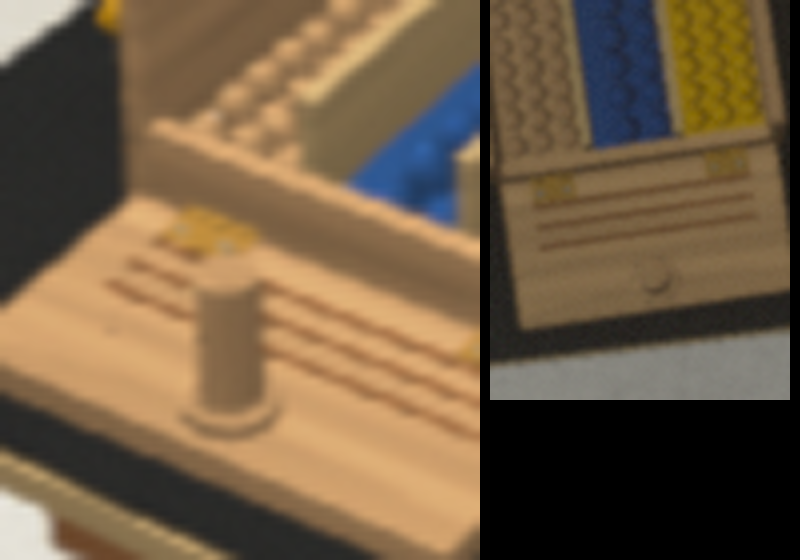

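The drift stands upright in the flap: side crop grip top (228,272), collar (230,410). The gripper is clear and touches nothing.

```bash
python3 -c "
from bench import workorder
print(workorder.close_job())"
```

```text
the job is handed in; nothing more can be done
None
```

The drift was pressed to about 22 N, held without springing back as I eased off, and stands upright with the box drawn in and the gripper clear; the job is handed in. The collar sits only about 2–3 mm above the flap by my estimate, and the turquoise and red look-alikes (black not checked) toppled early with no contact seen in the wrist readings.

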